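# Set the stamping bench in order

## Task

Put the four loose pieces of the stamping kit into their matching dark holders: the large glue bottle upright in the large round holder, the small glue bottle upright in the small round holder, the square steel block flat in the square tray and the oblong wood blank flat in the oblong tray, each resting fully on the holder's floor, inside the rim. Lower each piece into place rather than dropping it, do not knock a bottle over, and leave the hammer and the brush jar where they are.

Things in the scene. Friction and masses are not known exactly. Their poses are not given: they have to be found in the camera images.
- bottle_large: Loose. Origin: centre of its underside, z up. The larger yellow glue bottle with a white cap and tapered nozzle, standing upright, about 0.19 kg. Body 56 mm in diameter up to 85 mm height, shoulder narrowing to the cap at 98 mm; cap 28 mm in diameter from 98 to 122 mm height (grip it here from above); nozzle tip at 150 mm. Yaw is of no importance.
- bottle_small: Loose. Origin: centre of its underside, z up. The smaller glue bottle, same yellow and white, standing upright, about 0.07 kg. Body 34 mm in diameter up to 58 mm height, shoulder narrowing to the cap at 66 mm; cap 22 mm in diameter from 66 to 86 mm height (grip it here from above); nozzle tip at 106 mm. Yaw is of no importance.
- steel_block: Loose. Origin: centre of its underside, z up. Square bare-steel bench block (small anvil plate), 50 x 50 mm, 25 mm thick, lying flat, about 0.5 kg; x and y axes along its sides.
- wood_blank: Loose. Origin: centre of its underside, z up. Oblong light wood blank for stamping, lying flat: 34 mm along its x, 90 mm along its y, 28 mm thick, about 0.06 kg.
- holder_round_large: Fixed to the bench. Origin: centre of its underside, on the bench top, z up. Larger round dark holder, 84 mm outer diameter: an open cup with a floor 4 mm above the bench, a 6 mm wall with its rim at 16 mm, and an inner diameter of 72 mm. For the larger bottle.
- holder_round_small: Fixed to the bench. Origin: centre of its underside, on the bench top, z up. Smaller round dark holder, 62 mm outer diameter: floor 4 mm above the bench, 6 mm wall with its rim at 16 mm, inner diameter 50 mm. For the smaller bottle.
- tray_square: Fixed to the bench. Origin: centre of its underside, on the bench top, z up. Square dark tray, 78 x 78 mm outside, recess 66 x 66 mm, floor 4 mm above the bench, 6 mm wide rim at 10 mm height; x and y axes along its sides. For the steel block.
- tray_oblong: Fixed to the bench. Origin: centre of its underside, on the bench top, z up. Oblong dark tray, recess 50 mm along its x and 106 mm along its y, outside 62 x 118 mm, floor 4 mm above the bench, 6 mm wide rim at 10 mm height. For the wood blank.
- hammer: Bystander: a hammer lying at the far edge of the work area, beyond everything else (x about 0.8 m), lengthwise along y. To be left where it is.
- brush_jar: Bystander: an open glass jar, 60 mm in diameter and 70 mm high, at the robot's right, with a brush handle sticking out slantwise, away from the work, to 140 mm height. Origin: centre of its underside. To be left standing where it is.

How it is judged:
By the outcome, as a careful person would: the job done as asked, in the order asked, and still so for the second after the job is handed in, with the robot touching nothing.
It also fails if it takes over 96 s, if anything falls off the work surface, if the arm or the gripper's body presses on something with over 40 N, if the wrist force passes 120 N, or if a joint passes its speed limit or range.

## Robot

A 7-joint arm with a two-finger parallel gripper is mounted at the origin on the work surface. World frame = base frame: x ahead of the robot, y to its left, z up, the work surface at z = 0. Lengths are in m, angles in rad, forces in N, time in s.
With the tool pointing down it reaches from about 0.425 to 0.95 m from the base axis. Payload 4.7 kg.
Tool frame: the origin (TCP) lies at the very end of the fingers, on their centre line; the grasp point (between the pads) lies 19 mm behind it; x points along the fingers, z is the direction in which the jaws open and shut, and the axes are right-handed (so a half turn about x gives the same grasp; the last joint's range is limited). The gripper opens to 85 mm and grips with 20 to 120 N. Pads are 22 mm wide; open, the fingers measure 114 mm over their backs; the gripper's body (76 mm by 85 mm) begins 54 mm behind the grasp point. The pads swing forward as they close: fully open they stand 13 mm farther back than shut.
Start: joints at [-1.335, 0.469, -0.049, 1.532, 0.024, 1.141, -0.082], TCP at [0.177, 0.652, 0.231] pointing down, gripper open.
Joint ranges: [-2.59, 2.59], [-0.33, 1.99], [-1.39, 1.29], [0.1, 2.45], [-1.04, 4.18], [0.21, 1.99], [-2.66, 2.66]. Speed limits (rad/s): [2.57, 2.57, 3.14, 3.14, 3.14, 3.14, 3.14].

## Interface

Orientations are given as [roll, pitch, yaw] about the fixed x, y, z axes, in that order (R = Rz(yaw) Ry(pitch) Rx(roll)).
In Python, from workcell import robot gives the robot as it stands. The module is installed in compiled form; this text tells all that it offers.
- The arm moves only by the tool send_rows, never from a script. Its argument "motion" is a list of rows, each an object with "claw": the gripper command: -1 is shut, 1 is fully open, values between are in proportion; "dp": the shift along the world's x, y, z in m, a list of three; "yaw": the turn about the world's z in rad. A call has exactly 8 rows; each row is the pose to reach, as a shift and turn from the pose commanded when the call began; what a row does not reach only later rows make up. A row lasts 1/8 s, in which the tool goes at most 62.5 mm and 10.7 degrees, less where a joint would pass 70% of its speed; a pose out of reach is approached as far as the arm can. A call with a gripper value outside its range is refused whole. The fingers move at their own pace and stop on an object; "squeeze" is the grip in N (left out, the last holds). Time passes only in rows, so rows that repeat a pose let the fingers close, or fill a call up. It gives the time, the measured TCP pose, the force and the opening at its end, in the units of the state.
- robot.observe(): the state, without advancing time (a new reading comes with each control period).
- robot.grab_frame(name): name is "side" or "top" or "wrist"; returns the picture (384x512x3 uint8, red, green, blue); there is no depth.
- robot.camera_params(name): a dict with "fx", "fy", "cx", "cy" (pixels), "view" (4x4, takes a point from world to camera coordinates). Camera axes: x right, y down, z forward; pixel columns grow to the right and rows downward; lengths in m; the calibration is good to about 2 mm. A picture is of the moment at which its call begins: read the wrist's pose just before it. camera_params takes no time and is no camera call; for the wrist camera it gives the pose at the moment of the call.
- robot.hand_in(): hands the job in, once; it reports no verdict.
The state is a dict: "time_s": time; "qpos": joint angles; "joint_vel": joint speeds; "joint_torque": joint torques, N m; "tcp_pos": TCP position; "ee_rot": TCP orientation; "wrist_force": force on the tool from outside, world axes, zero at the start; "wrist_torque": the same for the moment, N m; "opening": finger opening in m.
Only numpy, scipy, OpenCV 4.12 (cv2) and the standard library are available. Lean on these libraries where they do the work, as an engineer would, in place of code of your own. Each camera call takes 0.05 s, during which the arm holds its last target. There are 200 camera calls.

## Working session

There is one attempt and no reset: what is moved stays moved. The work goes in short steps, Python scripts to look and compute and a tool call to move; the robot and the scene stay as the last step left them, time stands still between calls to the robot, and variables do not carry over. Pictures are saved under pics/ and viewed, about 12 in all and at most 16, crops included, and the job is handed in when it is done.

Besides the shell and the picture viewer there is one more tool, called after "Call:" as a command line: name --argument value ..., lists and objects as JSON in quotes. send_rows: Moves the arm, as the interface text tells. Its arguments: {"type":"object","properties":{"motion":{"type":"array","items":{"type":"object","properties":{"claw":{"type":"number"},"dp":{"type":"array","items":{"type":"number"}},"yaw":{"type":"number"}}}},"squeeze":{"type":"number"}},"required":["motion"]}

```bash
mkdir -p pics
cat > h.py <<'E'
import numpy as np, cv2
from workcell import robot
def snap(cam,fn,crop=None,scale=1):
    p=robot.camera_params(cam); im=robot.grab_frame(cam)[:,:,::-1]
    cv2.imwrite('pics/raw_'+fn,im)
    if crop: x0,y0,x1,y1=crop; im=im[y0:y1,x0:x1]
    cv2.imwrite('pics/'+fn,cv2.resize(im,None,fx=scale,fy=scale,interpolation=cv2.INTER_CUBIC)); return p
def ray(p,u,v):
    V=np.array(p['view']);R=V[:3,:3];t=V[:3,3]
    return -R.T@t, R.T@np.array([(u-p['cx'])/p['fx'],(v-p['cy'])/p['fy'],1])
def atz(p,u,v,z):
    o,d=ray(p,u,v); return o+d*(z-o[2])/d[2]
def proj(p,X):
    c=np.array(p['view'])@np.append(X,1); return p['fx']*c[0]/c[2]+p['cx'],p['fy']*c[1]/c[2]+p['cy']
def tri(p1,a,p2,b):
    o1,d1=ray(p1,*a);o2,d2=ray(p2,*b)
    s=np.linalg.lstsq(np.c_[d1,-d2],o2-o1,rcond=None)[0]
    A=o1+s[0]*d1;B=o2+s[1]*d2; return (A+B)/2,np.linalg.norm(A-B)
E
python3 - <<'E'
from h import *
s=robot.observe();print({k:np.round(v,3).tolist() for k,v in s.items()})
for c in('top','side'):
    p=snap(c,c+'1.png',scale=1.5);print(c,p['fx'],ray(p,256,192))
E
```

```text
{'time_s': 0.0, 'qpos': [-1.335, 0.469, -0.049, 1.534, 0.024, 1.141, -0.082], 'joint_vel': [-0.001, -0.0, -0.001, 0.001, -0.001, 0.001, -0.0], 'joint_torque': [-0.0, -51.03, -0.046, -23.772, 0.011, 0.007, -0.0], 'tcp_pos': [0.177, 0.651, 0.23], 'ee_rot': [-3.119, 1.569, -1.813], 'wrist_force': [-0.276, -0.319, 0.177], 'wrist_torque': [0.006, -0.01, -0.015], 'opening': 0.085}
top 386.7798460976784 (array([ 0.43065276, -0.10901664,  1.18920412]), array([ 0.19476712,  0.03357363, -0.98039803]))
side 396.76606791467077 (array([0.3089162 , 0.54474831, 0.75558111]), array([ 0.30107861, -0.64456612, -0.70280203]))
```

View pics/top1.png

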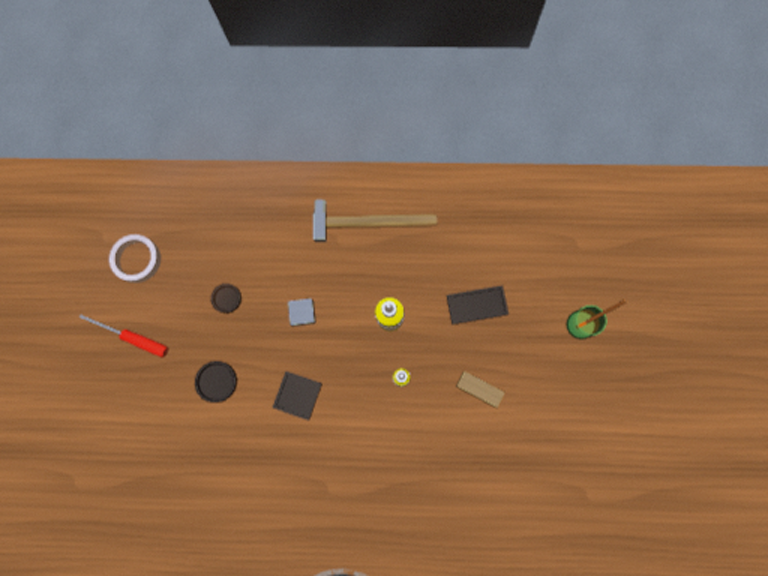

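View pics/side1.png

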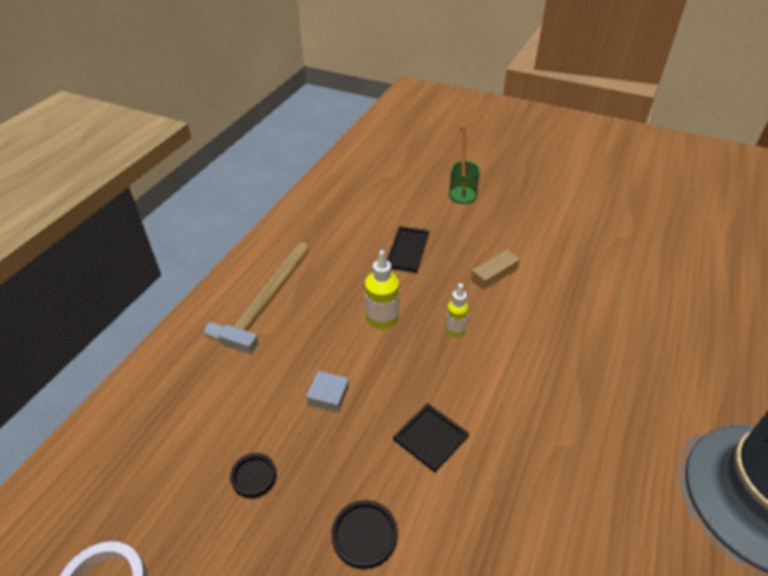

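The top and side views show every piece. In the enlarged top view, the large bottle is at about (389,310), the small bottle at (402,377), the block at (302,312) and the blank at (480,389). The holders are at (216,382), (226,298), (298,396) and (477,305).

Run:
```python
from h import *
T=robot.camera_params('top');S=robot.camera_params('side')
P=dict(HL=((216,382),(365,534),.016),HS=((226,298),(253,474),.016),TS=((298,396),(431,436),.01),TO=((477,305),(408,249),.01),
SB=((302,312),(329,387),.025),WB=((481,389),(495,266),.028),BLtip=((389,310),(381,252),.15),BStip=((402,376),(460,285),.106),JAR=((586,322),(464,170),.07))
for k,(a,b,z) in P.items():
    a=np.array(a)/1.5;b=np.array(b)/1.5
    X,e=tri(T,a,S,b);print(k,X.round(4),'err',round(e,4),'top@z',atz(T,*a,z).round(4)[:2],'side@z',atz(S,*b,z).round(4)[:2])
def ang(a,b,z):
    A=atz(T,*(np.array(a)/1.5),z);B=atz(T,*(np.array(b)/1.5),z);d=B-A;return np.degrees(np.arctan2(d[1],d[0])).round(1),np.hypot(*d[:2]).round(4)
print('TS',ang((287,373),(274,408),.01),ang((322,383),(309,418),.01))
print('TO',ang((508,315),(453,323),.01),ang((502,287),(447,296),.01))
print('WB',ang((504,391),(463,373),.028),ang((500,406),(458,388),.028))
print('SB',ang((289,300),(290,326),.025),ang((312,298),(315,323),.025))
```

```text
HL [0.4658 0.2689 0.005 ] err 0.0012 top@z [0.4649 0.2653] side@z [0.464  0.2731]
HS [0.6392 0.2603 0.0084] err 0.0018 top@z [0.637  0.2575] side@z [0.6368 0.2634]
TS [0.4418 0.1008 0.0024] err 0.0023 top@z [0.4407 0.0992] side@z [0.4416 0.1055]
TO [ 0.6339 -0.2614  0.0032] err 0.0002 top@z [ 0.6326 -0.2606] side@z [ 0.6311 -0.2542]
SB [0.61   0.0976 0.0205] err 0.0003 top@z [0.6092 0.0968] side@z [0.6084 0.1004]
WB [ 0.4629 -0.266   0.0199] err 0.002 top@z [ 0.4618 -0.2651] side@z [ 0.4622 -0.2569]
BLtip [ 0.6013 -0.082   0.1491] err 0.0095 top@z [ 0.5966 -0.0834] side@z [ 0.6057 -0.0804]
BStip [ 0.4817 -0.1088  0.1037] err 0.0024 top@z [ 0.4804 -0.1091] side@z [ 0.4822 -0.1063]
JAR [ 0.5948 -0.4616  0.0716] err 0.0047 top@z [ 0.5927 -0.4626] side@z [ 0.5978 -0.4636]
TS (np.float64(162.3), np.float64(0.0736)) (np.float64(161.7), np.float64(0.0733))
TO (np.float64(99.4), np.float64(0.1138)) (np.float64(100.4), np.float64(0.1152))
WB (np.float64(67.4), np.float64(0.0871)) (np.float64(68.0), np.float64(0.0885))
SB (np.float64(-174.8), np.float64(0.0537)) (np.float64(-170.7), np.float64(0.0521))
```

Call:
send_rows --motion '[{"dp": [0.025,-0.043,0],"yaw": 0,"claw": 1},{"dp": [0.055,-0.095,0],"yaw": 0,"claw": 1},{"dp": [0.085,-0.148,0],"yaw": 0,"claw": 1},{"dp": [0.115,-0.2,0],"yaw": 0,"claw": 1},{"dp": [0.145,-0.252,0],"yaw": 0,"claw": 1},{"dp": [0.175,-0.304,0],"yaw": 0,"claw": 1},{"dp": [0.205,-0.356,0],"yaw": 0,"claw": 1},{"dp": [0.22,-0.38,0],"yaw": 0,"claw": 1}]'

```text
time_s: 1.1
tcp_pos: [0.3979, 0.2678, 0.2312]
ee_rot: [-3.002, 1.57, -1.701]
wrist_force: [-1.1, 0.4, -0.7]
opening: 0.0854
```

Call:
send_rows --motion '[{"dp": [0.025,-0.043,0.005],"yaw": 0,"claw": 1},{"dp": [0.055,-0.095,0.01],"yaw": 0,"claw": 1},{"dp": [0.085,-0.148,0.02],"yaw": 0,"claw": 1},{"dp": [0.115,-0.2,0.03],"yaw": 0,"claw": 1},{"dp": [0.145,-0.252,0.03],"yaw": 0,"claw": 1},{"dp": [0.175,-0.304,0.03],"yaw": 0,"claw": 1},{"dp": [0.202,-0.351,0.03],"yaw": 0,"claw": 1},{"dp": [0.202,-0.351,0.03],"yaw": 0,"claw": 1}]'

```text
time_s: 2.1
tcp_pos: [0.5991, -0.085, 0.2607]
ee_rot: [-3.056, 1.568, -1.758]
wrist_force: [-0.5, 0.4, -0.6]
opening: 0.085
```

Run:
```python
from h import *
p=snap('wrist','w1.png',scale=1.5);print(robot.observe()['tcp_pos'],p['fx'],ray(p,256,192),np.round(p['view'],4).tolist())
```

```text
[ 0.5984754  -0.08161952  0.26056603] 288.33863809885224 (array([ 0.52952264, -0.06637152,  0.40338993]), array([ 0.26225024, -0.08055263, -0.96164961])) [[0.2703, 0.9628, -0.0035, -0.0778], [0.9248, -0.2587, 0.2789, -0.6194], [0.2676, -0.0786, -0.9603, 0.2405], [0.0, 0.0, 0.0, 1.0]]
```

View pics/w1.png

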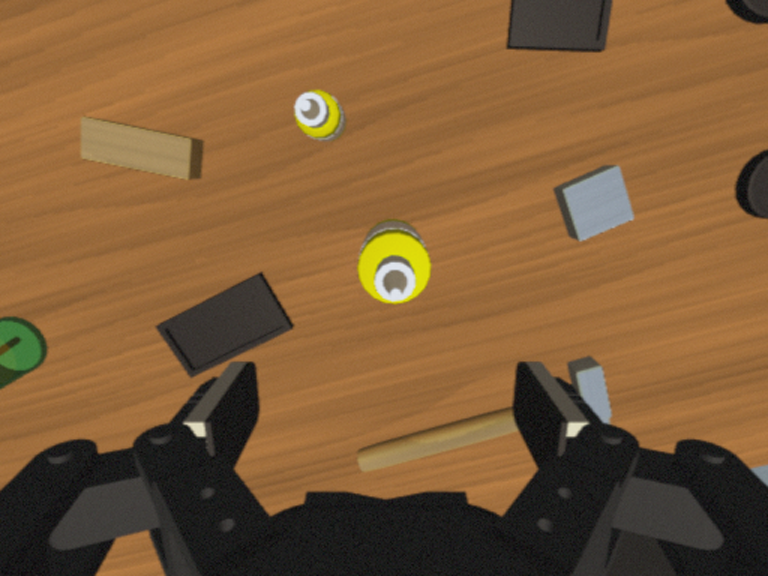

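The wrist view shows the large bottle's shoulder disc at (394,268), its cap ring at (395,281) and its nozzle at (395,294). The small bottle's cap is at (311,109). The block and blank are also visible.

```bash
cat > v.py <<'E'
from h import *
V=np.array([[0.2703, 0.9628, -0.0035, -0.0778], [0.9248, -0.2587, 0.2789, -0.6194], [0.2676, -0.0786, -0.9603, 0.2405], [0.0, 0.0, 0.0, 1.0]])
W1=dict(robot.camera_params('wrist'));W1['view']=V
E
python3 - <<'E'
from v import *
T=robot.camera_params('top');S=robot.camera_params('side')
f=lambda u,v,z:atz(W1,u/1.5,v/1.5,z).round(4)
print('BL',f(394,268,.085),f(395,281,.122),f(395,295,.15))
print('BS',f(319,115,.058),f(311,109,.086),f(306,104,.106))
sb=np.array([f(*c,.025) for c in((563,191),(620,166),(634,219),(580,240))]);print('SB',sb.mean(0),sb[:,:2].tolist())
wb=np.array([f(*c,.028) for c in((82,117),(192,139),(190,180),(81,157))]);print('WB',wb.mean(0),wb[:,:2].tolist())
to=np.array([f(*c,.01) for c in((157,326),(262,273),(293,325),(194,376))]);print('TO',to.mean(0),to[:,:2].tolist())
a=lambda u,v:(u/1.5,v/1.5)
print('tri side-wrist BLtip',tri(W1,a(395,294),S,a(381,252)),'BStip',tri(W1,a(305,103),S,a(460,285)))
print('cap BL',tri(W1,a(395,281),S,a(382,264)),'BS',tri(W1,a(311,109),S,a(460,293)))
E
```

```text
BL [ 0.6033 -0.0816  0.085 ] [ 0.6035 -0.0815  0.122 ] [ 0.6047 -0.0824  0.15  ]
BS [ 0.4817 -0.1056  0.058 ] [ 0.4805 -0.1065  0.086 ] [ 0.4799 -0.1061  0.106 ]
SB [0.610675 0.100375 0.025   ] [[0.591, 0.0723], [0.5836, 0.1216], [0.6312, 0.1277], [0.6369, 0.0799]]
WB [ 0.461375 -0.262425  0.028   ] [[0.427, -0.2948], [0.4668, -0.2153], [0.4967, -0.2297], [0.455, -0.3099]]
TO [ 0.6323 -0.2578  0.01  ] [[0.6143, -0.3224], [0.5919, -0.2056], [0.649, -0.1946], [0.674, -0.3086]]
tri side-wrist BLtip (array([ 0.60554978, -0.082158  ,  0.14824972]), np.float64(0.0018285388604238216)) BStip (array([ 0.48070097, -0.1057137 ,  0.10744317]), np.float64(0.00276856744036802))
cap BL (array([ 0.60365268, -0.08122399,  0.12474221]), np.float64(0.0016756851877427056)) BS (array([ 0.48082019, -0.10622882,  0.0889062 ]), np.float64(0.00031354013272486995))
```

Run:
```python
from v import *
for i in range(5):
    robot.grab_frame('wrist');print(robot.observe()['tcp_pos'].round(4),-np.array(robot.camera_params('wrist')['view'])[:3,:3].T@np.array(robot.camera_params('wrist')['view'])[:3,3])
```

```text
[ 0.5982 -0.0795  0.2606] [ 0.52867248 -0.06191311  0.40337687]
[ 0.5981 -0.0783  0.2607] [ 0.52851995 -0.06091387  0.40352292]
[ 0.5981 -0.0777  0.2609] [ 0.52845912 -0.060447    0.4037016 ]
[ 0.5982 -0.0775  0.2611] [ 0.528454   -0.06032069  0.40387179]
[ 0.5983 -0.0776  0.2613] [ 0.52848059 -0.06039571  0.40401019]
```

Call:
send_rows --motion '[{"dp": [0.005,-0.003,-0.03],"yaw": 0,"claw": 1},{"dp": [0.005,-0.003,-0.065],"yaw": 0,"claw": 1},{"dp": [0.005,-0.003,-0.1],"yaw": 0,"claw": 1},{"dp": [0.005,-0.003,-0.13],"yaw": 0,"claw": 1},{"dp": [0.005,-0.003,-0.15],"yaw": 0,"claw": 1},{"dp": [0.005,-0.003,-0.162],"yaw": 0,"claw": 1},{"dp": [0.005,-0.003,-0.162],"yaw": 0,"claw": 1},{"dp": [0.005,-0.003,-0.162],"yaw": 0,"claw": 0}]' --squeeze 40

```text
time_s: 3.4
tcp_pos: [0.6043, -0.0824, 0.1003]
ee_rot: [-1.253, 1.569, 0.053]
wrist_force: [-0.2, 0.7, 0.4]
opening: 0.0694
```

Call:
send_rows --motion '[{"dp": [0,0,0],"yaw": 0,"claw": -0.2},{"dp": [0,0,0],"yaw": 0,"claw": -0.5},{"dp": [0,0,0],"yaw": 0,"claw": -1},{"dp": [0,0,0],"yaw": 0,"claw": -1},{"dp": [0,0,0],"yaw": 0,"claw": -1},{"dp": [0,0,0],"yaw": 0,"claw": -1},{"dp": [0,0,0],"yaw": 0,"claw": -1},{"dp": [0,0,0],"yaw": 0,"claw": -1}]' --squeeze 40

```text
time_s: 4.4
tcp_pos: [0.6042, -0.0824, 0.1]
ee_rot: [-1.069, 1.569, 0.237]
wrist_force: [0.2, 0.9, 5.4]
opening: 0.0266
```

Call:
send_rows --motion '[{"dp": [0,0,0.01],"yaw": 0,"claw": -1},{"dp": [0,0,0.03],"yaw": 0,"claw": -1},{"dp": [0,0,0.06],"yaw": 0,"claw": -1},{"dp": [0,0,0.09],"yaw": 0,"claw": -1},{"dp": [-0.005,0.015,0.1],"yaw": 0,"claw": -1},{"dp": [-0.015,0.04,0.1],"yaw": 0,"claw": -1},{"dp": [-0.025,0.07,0.1],"yaw": 0,"claw": -1},{"dp": [-0.035,0.1,0.1],"yaw": 0,"claw": -1}]'

```text
time_s: 5.4
tcp_pos: [0.5668, 0.0195, 0.1981]
ee_rot: [1.741, 1.568, 3.048]
wrist_force: [-1.1, 0.2, -1.5]
opening: 0.0269
```

Call:
send_rows --motion '[{"dp": [-0.012,0.032,0],"yaw": 0,"claw": -1},{"dp": [-0.025,0.065,0],"yaw": 0,"claw": -1},{"dp": [-0.04,0.1,0],"yaw": 0,"claw": -1},{"dp": [-0.055,0.138,0],"yaw": 0,"claw": -1},{"dp": [-0.07,0.17,0],"yaw": 0,"claw": -1},{"dp": [-0.08,0.19,0],"yaw": 0,"claw": -1},{"dp": [-0.08,0.2,0],"yaw": 0,"claw": -1},{"dp": [-0.08,0.2,0],"yaw": 0,"claw": -1}]'

```text
time_s: 6.4
tcp_pos: [0.4883, 0.2179, 0.1988]
ee_rot: [2.508, 1.57, -2.468]
wrist_force: [-0.5, -0.1, -1.5]
opening: 0.0265
```

Run:
```python
from h import *
for i in range(3): robot.grab_frame('side')
p=snap('wrist','w2.png',scale=1.5);print(robot.observe()['tcp_pos'],robot.observe()['opening'],robot.observe()['wrist_force']);print(np.array(p['view']).tolist())
```

```text
[0.48904203 0.2162141  0.1992105 ] 0.026137126449566273 [-0.04586288 -0.03619714 -1.48151422]
[[0.26451968490909644, 0.9643796151282229, -0.0011376382266955053, -0.33620072010770646], [0.9262777721579133, -0.25374006174367597, 0.2786134775499744, -0.4242258208806124], [0.2684004938552962, -0.07475251829509195, -0.960402642596727, 0.23323179517193895], [0.0, 0.0, 0.0, 1.0]]
```

View pics/w2.png

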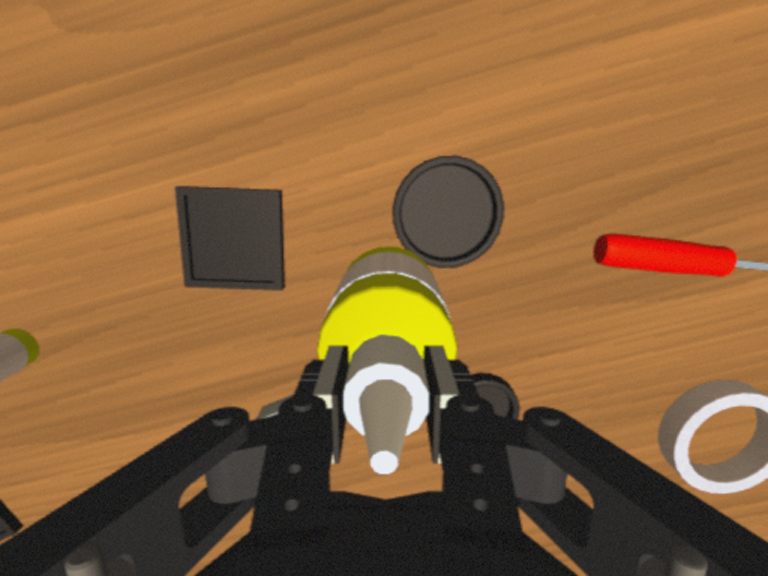

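The wrist view shows the bottle held upright. The large holder's rim is centred at (448,211), spanning x 393–503 and y 155–268. The square tray's corners are also visible.

```bash
cat >> v.py <<'E'
W2=dict(W1);W2['view']=np.array([[0.26451968490909644, 0.9643796151282229, -0.0011376382266955053, -0.33620072010770646], [0.9262777721579133, -0.25374006174367597, 0.2786134775499744, -0.4242258208806124], [0.2684004938552962, -0.07475251829509195, -0.960402642596727, 0.23323179517193895],[0,0,0,1]])
E
python3 - <<'E'
from v import *
T=robot.camera_params('top');S=robot.camera_params('side')
f=lambda u,v,z:atz(W2,u/1.5,v/1.5,z).round(4)
print('HL',f(448,211,.016),[f(*c,.016)[:2] for c in((393,211),(503,211),(448,155),(448,268))])
a=lambda u,v:(u/1.5,v/1.5)
print(tri(W2,a(448,211),T,a(216,382)),tri(W2,a(448,211),S,a(365,533)))
ts=np.array([f(*c,.01) for c in((177,187),(283,190),(285,289),(185,287))]);print('TS',ts.mean(0),ts[:,:2].tolist())
print('tip',f(384,462,.199-.099+.150))
# bottle nearest bottom edge, predicted if upright below tcp
for h in(0,.085): print(h,[np.round(np.array(proj(W2,[.4895+.028*np.cos(t),.217+.028*np.sin(t),.100+h]))*1.5) for t in np.radians([164,344])])
E
```

```text
HL [0.4635 0.2698 0.016 ] [array([0.4527, 0.2303]), array([0.4743, 0.3093]), array([0.4247, 0.2788]), array([0.506, 0.26 ])]
(array([ 0.46583553,  0.27181129, -0.00386798]), np.float64(0.0008348507056161134)) (array([0.4647545 , 0.27039071, 0.01187713]), np.float64(0.001364499743685474))
TS [0.441825 0.10495  0.01    ] [[0.3935, 0.0791], [0.4165, 0.1549], [0.49, 0.1311], [0.4673, 0.0547]]
tip [0.488  0.2147 0.25  ]
0 [array([390., 246.]), array([389., 338.])]
0.085 [array([393., 287.]), array([390., 417.])]
```

Call:
send_rows --motion '[{"dp": [-0.01,0.02,0],"yaw": 0,"claw": -1},{"dp": [-0.025,0.045,0],"yaw": 0,"claw": -1},{"dp": [-0.025,0.052,-0.01],"yaw": 0,"claw": -1},{"dp": [-0.025,0.052,-0.03],"yaw": 0,"claw": -1},{"dp": [-0.025,0.052,-0.05],"yaw": 0,"claw": -1},{"dp": [-0.025,0.052,-0.07],"yaw": 0,"claw": -1},{"dp": [-0.025,0.052,-0.075],"yaw": 0,"claw": -1},{"dp": [-0.025,0.052,-0.075],"yaw": 0,"claw": -1}]'

```text
time_s: 7.6
tcp_pos: [0.4641, 0.2687, 0.1242]
ee_rot: [-3.07, 1.57, -1.765]
wrist_force: [0.8, 0.1, -1.1]
opening: 0.0268
```

Run:
```python
from h import *
for i in range(2): robot.grab_frame('top')
p=snap('side','s2.png',crop=(190,240,310,384),scale=4);print(robot.observe()['tcp_pos'],robot.observe()['wrist_force'])
```

```text
[0.46435287 0.2695942  0.12512968] [ 0.62757694  1.35070106 -0.64899636]
```

View pics/s2.png

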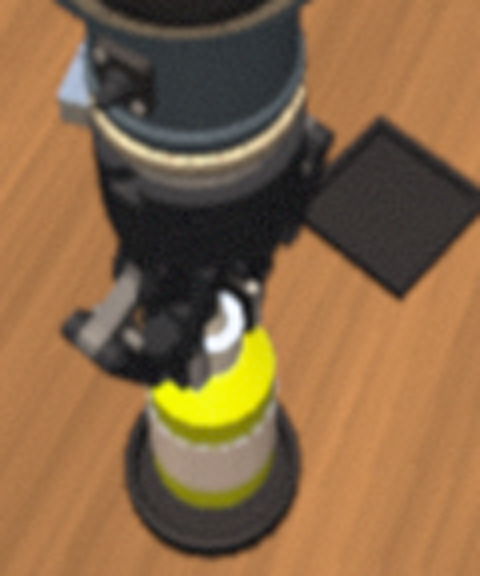

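The side crop shows the bottle upright and centred over the large holder, so I'll lower it the rest of the way.

Call:
send_rows --motion '[{"dp": [0,0,-0.005],"yaw": 0,"claw": -1},{"dp": [0,0,-0.01],"yaw": 0,"claw": -1},{"dp": [0,0,-0.014],"yaw": 0,"claw": -1},{"dp": [0,0,-0.017],"yaw": 0,"claw": -1},{"dp": [0,0,-0.019],"yaw": 0,"claw": -1},{"dp": [0,0,-0.02],"yaw": 0,"claw": -1},{"dp": [0,0,-0.02],"yaw": 0,"claw": -1},{"dp": [0,0,-0.02],"yaw": 0,"claw": -1}]'

```text
time_s: 8.75
tcp_pos: [0.4637, 0.2695, 0.1044]
ee_rot: [-0.437, 1.571, 0.869]
wrist_force: [0.6, -0.1, -1.5]
opening: 0.0265
```

Still carrying the weight, so I'll lower by 1.5 mm more.

Call:
send_rows --motion '[{"dp": [0,0,-0.0005],"yaw": 0,"claw": -1},{"dp": [0,0,-0.001],"yaw": 0,"claw": -1},{"dp": [0,0,-0.0015],"yaw": 0,"claw": -1},{"dp": [0,0,-0.0015],"yaw": 0,"claw": -1},{"dp": [0,0,-0.0015],"yaw": 0,"claw": -1},{"dp": [0,0,-0.0015],"yaw": 0,"claw": -1},{"dp": [0,0,-0.0015],"yaw": 0,"claw": -1},{"dp": [0,0,-0.0015],"yaw": 0,"claw": -1}]'

```text
time_s: 9.75
tcp_pos: [0.4641, 0.2698, 0.1038]
ee_rot: [-0.528, 1.569, 0.778]
wrist_force: [-1.4, 0.2, 6.3]
opening: 0.0271
```

Contact (6.3 N upward). Now I'll open slowly and rise.

Call:
send_rows --motion '[{"dp": [0,0,0.001],"yaw": 0,"claw": -0.3},{"dp": [0,0,0.001],"yaw": 0,"claw": -0.15},{"dp": [0,0,0.001],"yaw": 0,"claw": 0},{"dp": [0,0,0.001],"yaw": 0,"claw": 0.3},{"dp": [0,0,0.001],"yaw": 0,"claw": 0.6},{"dp": [0,0,0.01],"yaw": 0,"claw": 1},{"dp": [0,0,0.03],"yaw": 0,"claw": 1},{"dp": [0,0,0.06],"yaw": 0,"claw": 1}]'

```text
time_s: 10.75
tcp_pos: [0.4632, 0.2692, 0.1634]
ee_rot: [2.491, 1.569, -2.486]
wrist_force: [0.6, 0.7, -0.4]
opening: 0.0854
```

Call:
send_rows --motion '[{"dp": [0,0,0.03],"yaw": 0,"claw": 1},{"dp": [0,0,0.06],"yaw": 0,"claw": 1},{"dp": [0.002,-0.04,0.07],"yaw": 0,"claw": 1},{"dp": [0.006,-0.09,0.07],"yaw": 0,"claw": 1},{"dp": [0.01,-0.14,0.07],"yaw": 0,"claw": 1},{"dp": [0.012,-0.2,0.07],"yaw": 0,"claw": 1},{"dp": [0.014,-0.26,0.07],"yaw": 0,"claw": 1},{"dp": [0.016,-0.31,0.07],"yaw": 0,"claw": 1}]'

```text
time_s: 11.75
tcp_pos: [0.4795, -0.043, 0.2338]
ee_rot: [-1.01, 1.569, 0.294]
wrist_force: [0.4, 0.8, -0.1]
opening: 0.0852
```

Run:
```python
from h import *
for i in range(3): robot.grab_frame('wrist')
print(robot.observe()['tcp_pos'])
p=snap('side','s3.png',crop=(120,140,440,384),scale=2.4)
```

```text
[ 0.47947695 -0.04349629  0.23364257]
```

View pics/s3.png

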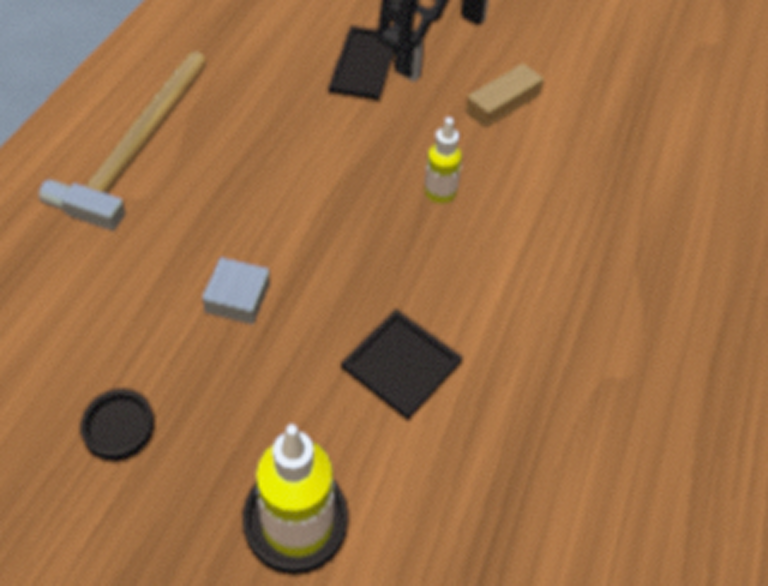

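Large bottle is standing in its holder. Next is the small bottle at (0.481, -0.106).

Call:
send_rows --motion '[{"dp": [0.001,-0.03,0],"yaw": 0,"claw": 1},{"dp": [0.001,-0.055,-0.02],"yaw": 0,"claw": 1},{"dp": [0.001,-0.064,-0.06],"yaw": 0,"claw": 1},{"dp": [0.001,-0.064,-0.1],"yaw": 0,"claw": 1},{"dp": [0.001,-0.064,-0.13],"yaw": 0,"claw": 1},{"dp": [0.001,-0.064,-0.155],"yaw": 0,"claw": 1},{"dp": [0.001,-0.064,-0.167],"yaw": 0,"claw": 1},{"dp": [0.001,-0.064,-0.167],"yaw": 0,"claw": 1}]'

```text
time_s: 12.95
tcp_pos: [0.4806, -0.1035, 0.0655]
ee_rot: [1.351, 1.57, 2.658]
wrist_force: [-0.8, -0.1, 0.4]
opening: 0.0853
```

Call:
send_rows --motion '[{"dp": [0,0,0],"yaw": 0,"claw": 0.3},{"dp": [0,0,0],"yaw": 0,"claw": 0},{"dp": [0,0,0],"yaw": 0,"claw": -0.3},{"dp": [0,0,0],"yaw": 0,"claw": -0.5},{"dp": [0,0,0],"yaw": 0,"claw": -1},{"dp": [0,0,0],"yaw": 0,"claw": -1},{"dp": [0,0,0],"yaw": 0,"claw": -1},{"dp": [0,0,0],"yaw": 0,"claw": -1}]' --squeeze 30

```text
time_s: 13.95
tcp_pos: [0.481, -0.1049, 0.0663]
ee_rot: [-1.527, 1.57, -0.222]
wrist_force: [-1.0, -1.6, 5.9]
opening: 0.0206
```

Call:
send_rows --motion '[{"dp": [0,0,0.01],"yaw": 0,"claw": -1},{"dp": [0,0,0.04],"yaw": 0,"claw": -1},{"dp": [0,0,0.08],"yaw": 0,"claw": -1},{"dp": [0.005,0.01,0.11],"yaw": 0,"claw": -1},{"dp": [0.02,0.05,0.12],"yaw": 0,"claw": -1},{"dp": [0.04,0.09,0.12],"yaw": 0,"claw": -1},{"dp": [0.06,0.135,0.12],"yaw": 0,"claw": -1},{"dp": [0.08,0.18,0.12],"yaw": 0,"claw": -1}]'

```text
time_s: 14.95
tcp_pos: [0.5607, 0.0771, 0.1861]
ee_rot: [1.105, 1.57, 2.411]
wrist_force: [0.4, -0.4, -0.3]
opening: 0.0209
```

Call:
send_rows --motion '[{"dp": [0.015,0.035,0],"yaw": 0,"claw": -1},{"dp": [0.035,0.08,0],"yaw": 0,"claw": -1},{"dp": [0.05,0.12,0],"yaw": 0,"claw": -1},{"dp": [0.06,0.14,0],"yaw": 0,"claw": -1},{"dp": [0.06,0.145,0],"yaw": 0,"claw": -1},{"dp": [0.06,0.145,0],"yaw": 0,"claw": -1},{"dp": [0.06,0.145,0],"yaw": 0,"claw": -1},{"dp": [0.06,0.145,0],"yaw": 0,"claw": -1}]'

```text
time_s: 15.95
tcp_pos: [0.6205, 0.2192, 0.1861]
ee_rot: [-3.125, 1.571, -1.821]
wrist_force: [0.2, -0.9, 0.2]
opening: 0.0211
```

Run:
```python
from h import *
for i in range(2): robot.grab_frame('side')
p=snap('wrist','w3.png',scale=1.5);print(robot.observe()['tcp_pos'],robot.observe()['opening'],robot.observe()['wrist_force'])
np.save('w3.npy',p['view'])
print('pred bottom centre px',np.array(proj(p,robot.observe()['tcp_pos']-[0,0,.0655]))*1.5)
```

```text
[0.6206204  0.21993111 0.18599534] 0.020523450283790684 [ 0.52383793  0.13936424 -0.67429811]
pred bottom centre px [388.57315915 311.8145897 ]
```

View pics/w3.png

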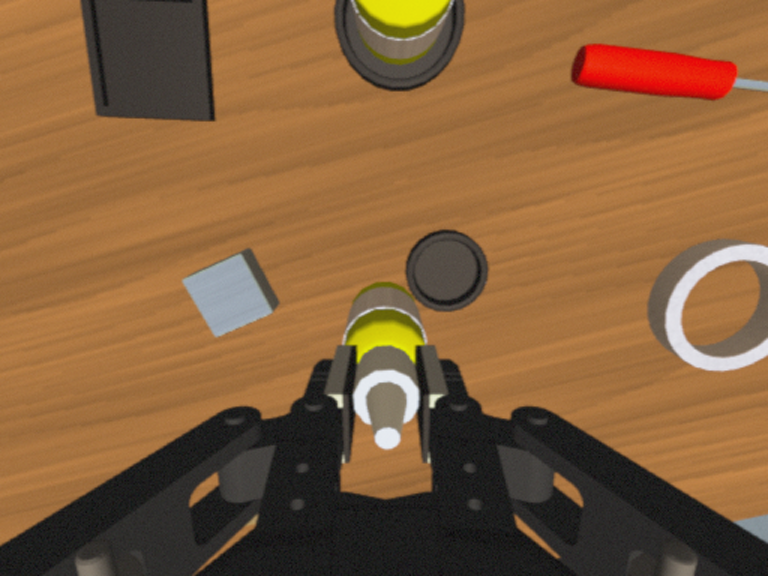

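The wrist view shows the small bottle held straight, with the small holder's rim centred at (447,270). The block's top corners are at (183,284), (242,250), (272,313) and (217,336).

Run:
```python
from v import *
W3=dict(W1);W3['view']=np.load('w3.npy');S=robot.camera_params('side')
f=lambda u,v,z:atz(W3,u/1.5,v/1.5,z).round(4)
print('HS',f(447,270,.016),tri(W3,(447/1.5,180),S,(253/1.5,474/1.5)))
sb=np.array([f(*c,.025) for c in((183,284),(242,250),(272,313),(217,336))]);print('SB',sb.mean(0),sb[:,:2].tolist())
d=lambda i,j:np.degrees(np.arctan2(*(sb[j]-sb[i])[[1,0]])).round(1)
print(d(0,1),d(3,2),d(0,3),d(1,2))
```

```text
HS [0.6354 0.2616 0.016 ] (array([0.63704926, 0.26217424, 0.01322433]), np.float64(0.0018398437212768049))
SB [0.610125 0.101675 0.025   ] [[0.5925, 0.0731], [0.5802, 0.1234], [0.6307, 0.1282], [0.6371, 0.082]]
103.7 97.9 11.3 5.4
```

Call:
send_rows --motion '[{"dp": [0.008,0.02,0],"yaw": 0,"claw": -1},{"dp": [0.016,0.042,0],"yaw": 0,"claw": -1},{"dp": [0.016,0.042,-0.02],"yaw": 0,"claw": -1},{"dp": [0.016,0.042,-0.05],"yaw": 0,"claw": -1},{"dp": [0.016,0.042,-0.075],"yaw": 0,"claw": -1},{"dp": [0.016,0.042,-0.095],"yaw": 0,"claw": -1},{"dp": [0.016,0.042,-0.105],"yaw": 0,"claw": -1},{"dp": [0.016,0.042,-0.11],"yaw": 0,"claw": -1}]'

```text
time_s: 17.1
tcp_pos: [0.6367, 0.2623, 0.0753]
ee_rot: [2.641, 1.571, -2.337]
wrist_force: [0.4, -0.3, -1.1]
opening: 0.0208
```

Call:
send_rows --motion '[{"dp": [0,0,-0.001],"yaw": 0,"claw": -1},{"dp": [0,0,-0.002],"yaw": 0,"claw": -1},{"dp": [0,0,-0.003],"yaw": 0,"claw": -1},{"dp": [0,0,-0.004],"yaw": 0,"claw": -1},{"dp": [0,0,-0.005],"yaw": 0,"claw": -1},{"dp": [0,0,-0.006],"yaw": 0,"claw": -1},{"dp": [0,0,-0.006],"yaw": 0,"claw": -1},{"dp": [0,0,-0.006],"yaw": 0,"claw": -1}]'

```text
time_s: 18.1
tcp_pos: [0.6369, 0.2624, 0.0704]
ee_rot: [-0.899, 1.57, 0.407]
wrist_force: [-0.4, -1.0, 4.0]
opening: 0.0209
```

Call:
send_rows --motion '[{"dp": [0,0,0.001],"yaw": 0,"claw": -0.4},{"dp": [0,0,0.001],"yaw": 0,"claw": -0.2},{"dp": [0,0,0.001],"yaw": 0,"claw": 0},{"dp": [0,0,0.001],"yaw": 0,"claw": 0.3},{"dp": [0,0,0.005],"yaw": 0,"claw": 0.6},{"dp": [0,0,0.03],"yaw": 0,"claw": 1},{"dp": [0,0,0.07],"yaw": 0,"claw": 1},{"dp": [0,0,0.11],"yaw": 0,"claw": 1}]'

```text
time_s: 19.1
tcp_pos: [0.6365, 0.2624, 0.1811]
ee_rot: [2.32, 1.571, -2.657]
wrist_force: [0.4, 0.5, -0.0]
opening: 0.0853
```

Call:
send_rows --motion '[{"dp": [-0.005,-0.03,0],"yaw": 0.1,"claw": 1},{"dp": [-0.013,-0.08,0],"yaw": 0.25,"claw": 1},{"dp": [-0.02,-0.12,-0.01],"yaw": 0.41,"claw": 1},{"dp": [-0.027,-0.15,-0.04],"yaw": 0.41,"claw": 1},{"dp": [-0.027,-0.161,-0.07],"yaw": 0.41,"claw": 1},{"dp": [-0.027,-0.161,-0.08],"yaw": 0.41,"claw": 1},{"dp": [-0.027,-0.161,-0.08],"yaw": 0.41,"claw": 1},{"dp": [-0.027,-0.161,-0.08],"yaw": 0.41,"claw": 1}]'

```text
time_s: 20.1
tcp_pos: [0.6106, 0.1029, 0.101]
ee_rot: [-1.284, 1.568, 0.434]
wrist_force: [-0.5, 0.3, 0.7]
opening: 0.0853
```

Run:
```python
from h import *
for i in range(2): robot.grab_frame('side')
p=snap('wrist','w4.png',scale=1.5);print(robot.observe()['tcp_pos'],robot.observe()['ee_rot'])
np.save('w4.npy',p['view'])
t=robot.observe()['tcp_pos'];t[2]=.025
print(np.array(proj(p,t))*1.5)
```

```text
[0.61026337 0.1023258  0.10082848] [-1.32498609  1.56893904  0.39204868]
[386.70595024 305.62647939]
```

View pics/w4.png

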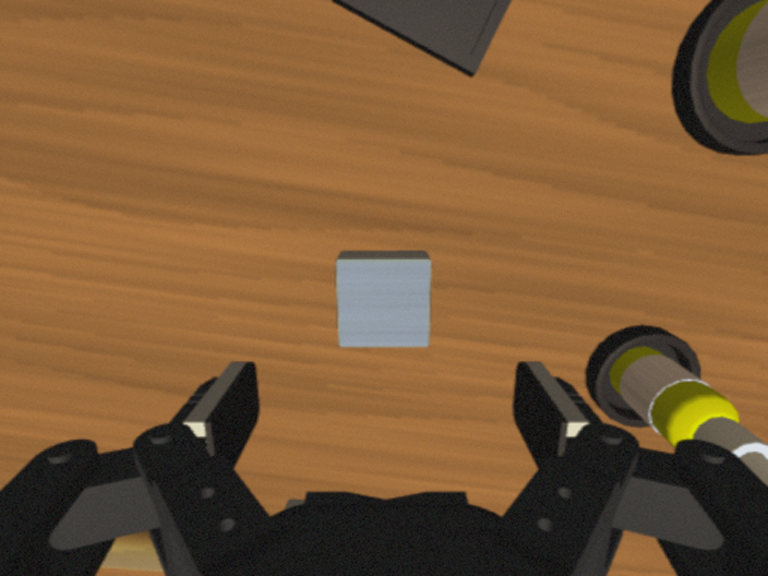

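The block sits square between the jaws, its centre at (384,303) against the predicted (387,306). The small bottle is standing in its holder. I'll descend and grip.

Call:
send_rows --motion '[{"dp": [-0.001,-0.001,-0.03],"yaw": 0,"claw": 1},{"dp": [-0.001,-0.001,-0.06],"yaw": 0,"claw": 1},{"dp": [-0.001,-0.001,-0.08],"yaw": 0,"claw": 1},{"dp": [-0.001,-0.001,-0.09],"yaw": 0,"claw": 1},{"dp": [-0.001,-0.001,-0.093],"yaw": 0,"claw": 1},{"dp": [-0.001,-0.001,-0.093],"yaw": 0,"claw": 1},{"dp": [-0.001,-0.001,-0.093],"yaw": 0,"claw": 0.5},{"dp": [-0.001,-0.001,-0.093],"yaw": 0,"claw": 0.3}]' --squeeze 80

```text
time_s: 21.25
tcp_pos: [0.609, 0.1006, 0.0075]
ee_rot: [-1.337, 1.57, 0.379]
wrist_force: [1.2, 0.2, -0.3]
opening: 0.0555
```

Call:
send_rows --motion '[{"dp": [0,0,0],"yaw": 0,"claw": 0.1},{"dp": [0,0,0],"yaw": 0,"claw": -0.2},{"dp": [0,0,0],"yaw": 0,"claw": -1},{"dp": [0,0,0],"yaw": 0,"claw": -1},{"dp": [0,0,0],"yaw": 0,"claw": -1},{"dp": [0,0,0.005],"yaw": 0,"claw": -1},{"dp": [0,0,0.02],"yaw": 0,"claw": -1},{"dp": [0,0,0.05],"yaw": 0,"claw": -1}]' --squeeze 80

```text
time_s: 22.25
tcp_pos: [0.6069, 0.1002, 0.0561]
ee_rot: [1.677, 1.566, -2.89]
wrist_force: [0.8, 1.2, -5.9]
opening: 0.0481
```

Call:
send_rows --motion '[{"dp": [-0.01,0,0.02],"yaw": -0.05,"claw": -1},{"dp": [-0.04,0,0.02],"yaw": -0.15,"claw": -1},{"dp": [-0.08,0.001,0.02],"yaw": -0.25,"claw": -1},{"dp": [-0.11,0.002,0.02],"yaw": -0.35,"claw": -1},{"dp": [-0.14,0.003,0.02],"yaw": -0.45,"claw": -1},{"dp": [-0.16,0.003,0.02],"yaw": -0.45,"claw": -1},{"dp": [-0.167,0.003,0.02],"yaw": -0.45,"claw": -1},{"dp": [-0.167,0.003,0.02],"yaw": -0.45,"claw": -1}]'

```text
time_s: 23.25
tcp_pos: [0.4421, 0.1036, 0.0773]
ee_rot: [-0.783, 1.569, 0.483]
wrist_force: [1.3, -0.1, -5.0]
opening: 0.0479
```

Run:
```python
from h import *
for i in range(2): robot.grab_frame('side')
p=snap('wrist','w5.png',scale=1.5);print(robot.observe()['tcp_pos'],robot.observe()['ee_rot'],robot.observe()['wrist_force'])
np.save('w5.npy',p['view'])
```

```text
[0.44294426 0.10356926 0.07715294] [-1.09958033  1.56915419  0.16612005] [ 0.934388    0.80255426 -5.56164127]
```

View pics/w5.png

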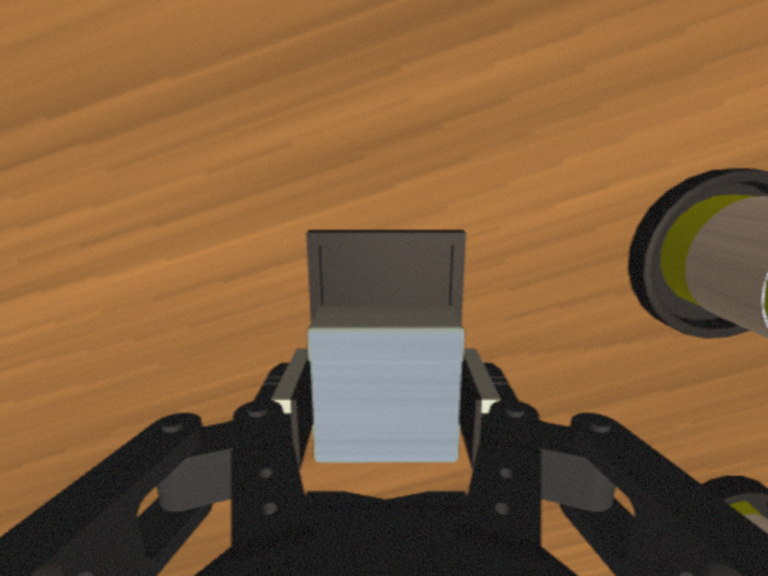

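The block is aligned with the tray, whose outer edge runs from (307,231) to (465,231). I'll check the tray centre from that edge.

Run:
```python
from v import *
W=dict(W1);W['view']=np.load('w5.npy')
A=atz(W,307/1.5,231/1.5,.01);B=atz(W,465/1.5,231/1.5,.01);d=B-A
print(A,B,np.hypot(*d[:2]),np.degrees(np.arctan2(d[1],d[0])));u=d/np.linalg.norm(d);print('TS',(A+B)/2+.039*np.array([u[1],-u[0],0]))
```

```text
[0.39221891 0.07821059 0.01      ] [0.41535297 0.15142788 0.01      ] 0.07678512964999998 72.4653172352397
TS [0.4409738  0.10306919 0.01      ]
```

Call:
send_rows --motion '[{"dp": [-0.001,0,-0.015],"yaw": 0,"claw": -1},{"dp": [-0.001,0,-0.03],"yaw": 0,"claw": -1},{"dp": [-0.001,0,-0.042],"yaw": 0,"claw": -1},{"dp": [-0.001,0,-0.05],"yaw": 0,"claw": -1},{"dp": [-0.001,0,-0.056],"yaw": 0,"claw": -1},{"dp": [-0.001,0,-0.06],"yaw": 0,"claw": -1},{"dp": [-0.001,0,-0.062],"yaw": 0,"claw": -1},{"dp": [-0.001,0,-0.062],"yaw": 0,"claw": -1}]'

```text
time_s: 24.4
tcp_pos: [0.4407, 0.1035, 0.0149]
ee_rot: [-0.518, 1.57, 0.748]
wrist_force: [-0.3, 0.2, -6.2]
opening: 0.0477
```

Call:
send_rows --motion '[{"dp": [0,0,-0.001],"yaw": 0,"claw": -1},{"dp": [0,0,-0.002],"yaw": 0,"claw": -1},{"dp": [0,0,-0.003],"yaw": 0,"claw": -1},{"dp": [0,0,-0.0035],"yaw": 0,"claw": -1},{"dp": [0,0,-0.004],"yaw": 0,"claw": -1},{"dp": [0,0,-0.004],"yaw": 0,"claw": -1},{"dp": [0,0,-0.004],"yaw": 0,"claw": -1},{"dp": [0,0,-0.004],"yaw": 0,"claw": -1}]'

```text
time_s: 25.4
tcp_pos: [0.4407, 0.1036, 0.0118]
ee_rot: [0.48, 1.57, 1.746]
wrist_force: [-4.0, -1.1, 9.8]
opening: 0.0482
```

Call:
send_rows --motion '[{"dp": [0,0,0.001],"yaw": 0,"claw": 0.2},{"dp": [0,0,0.001],"yaw": 0,"claw": 0.4},{"dp": [0,0,0.002],"yaw": 0,"claw": 0.5},{"dp": [0,0,0.01],"yaw": 0,"claw": 0.5},{"dp": [0,0,0.03],"yaw": 0,"claw": 0.6},{"dp": [0,0,0.06],"yaw": 0,"claw": 1},{"dp": [0,-0.03,0.09],"yaw": -0.15,"claw": 1},{"dp": [0,-0.07,0.11],"yaw": -0.3,"claw": 1}]'

```text
time_s: 26.4
tcp_pos: [0.4413, 0.0335, 0.1226]
ee_rot: [-0.477, 1.568, 0.487]
wrist_force: [1.1, -0.1, 0.4]
opening: 0.0856
```

Call:
send_rows --motion '[{"dp": [0.002,-0.04,0],"yaw": -0.17,"claw": 1},{"dp": [0.005,-0.08,0],"yaw": -0.34,"claw": 1},{"dp": [0.008,-0.12,0],"yaw": -0.51,"claw": 1},{"dp": [0.011,-0.16,0],"yaw": -0.68,"claw": 1},{"dp": [0.014,-0.2,0],"yaw": -0.85,"claw": 1},{"dp": [0.017,-0.24,0],"yaw": -1.02,"claw": 1},{"dp": [0.02,-0.28,0],"yaw": -1.19,"claw": 1},{"dp": [0.021,-0.296,0],"yaw": -1.36,"claw": 1}]'

```text
time_s: 27.4
tcp_pos: [0.4614, -0.2652, 0.1216]
ee_rot: [-0.498, 1.569, -0.901]
wrist_force: [0.2, 0.2, -0.0]
opening: 0.0851
```

Run:
```python
from h import *
for i in range(5): robot.grab_frame('side')
p=snap('wrist','w6.png',scale=1.5);s=robot.observe();print(s['tcp_pos'],s['ee_rot'],np.degrees(s['ee_rot'][2]-s['ee_rot'][0]),s['qpos'])
np.save('w6.npy',p['view'])
t=s['tcp_pos'].copy();t[2]=.028;print(np.array(proj(p,t))*1.5)
```

```text
[ 0.46170051 -0.26110592  0.12078438] [1.95104815 1.56943196 1.56045772] -22.379183276500207 [-0.24146131  0.49581764  0.89768985  2.02352537 -0.513505    0.86238747
  0.55434132]
[387.37651596 291.47718493]
```

View pics/w6.png

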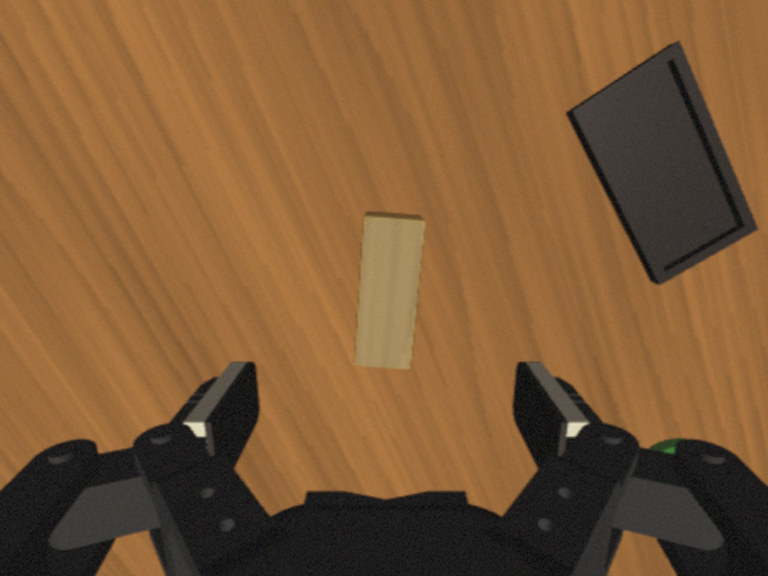

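The wrist view shows the blank's top corners at (364,216), (424,220), (412,369) and (356,365), about 4° off the jaws. The oblong tray's corners are at (680,42), (757,229), (657,284) and (568,112).

Run:
```python
from v import *
W=dict(W1);W['view']=np.load('w6.npy')
def q(cs,z,n):
    X=np.array([atz(W,u/1.5,v/1.5,z)[:2] for u,v in cs],dtype=np.float32)
    L=np.linalg.norm(X-np.roll(X,-1,0),axis=1);d=np.roll(X,-1,0)-X
    print(n,X.mean(0),L.round(4),np.degrees(np.arctan2(d[:,1],d[:,0])).round(1))
q(((364,216),(424,220),(412,369),(356,365)),.028,'WB')
q(((680,42),(757,229),(657,284),(568,112)),.010,'TO')
T=robot.camera_params('top');W1c=((82,117),(192,139),(190,180),(81,157))
print(tri(W,(389/1.5,292.5/1.5),W1,(136.5/1.5,148/1.5)))
```

```text
WB [ 0.46136534 -0.26402825] [0.0325 0.0889 0.0336 0.0885] [ -26.2 -115.6  153.1   63.7]
TO [ 0.63235044 -0.26126966] [0.1166 0.0623 0.1171 0.0642] [ -79.4 -170.   101.5    9.5]
(array([ 0.46200241, -0.26111097,  0.03061606]), np.float64(0.001254510741970563))
```

Call:
send_rows --motion '[{"dp": [0,-0.001,-0.03],"yaw": -0.07,"claw": 1},{"dp": [0,-0.001,-0.06],"yaw": -0.07,"claw": 1},{"dp": [0,-0.001,-0.085],"yaw": -0.07,"claw": 1},{"dp": [0,-0.001,-0.103],"yaw": -0.07,"claw": 1},{"dp": [0,-0.001,-0.112],"yaw": -0.07,"claw": 1},{"dp": [0,-0.001,-0.112],"yaw": -0.07,"claw": 1},{"dp": [0,-0.001,-0.112],"yaw": -0.07,"claw": 0.5},{"dp": [0,-0.001,-0.112],"yaw": -0.07,"claw": 0.2}]' --squeeze 40

```text
time_s: 28.7
tcp_pos: [0.4621, -0.2637, 0.0095]
ee_rot: [0.098, 1.569, -0.366]
wrist_force: [-0.3, -0.2, -1.1]
opening: 0.0524
```

Call:
send_rows --motion '[{"dp": [0,0,0],"yaw": 0,"claw": 0},{"dp": [0,0,0],"yaw": 0,"claw": -0.15},{"dp": [0,0,0],"yaw": 0,"claw": -0.3},{"dp": [0,0,0],"yaw": 0,"claw": -1},{"dp": [0,0,0],"yaw": 0,"claw": -1},{"dp": [0,0,0],"yaw": 0,"claw": -1},{"dp": [0,0,0.02],"yaw": 0,"claw": -1},{"dp": [0,0,0.05],"yaw": 0,"claw": -1}]'

```text
time_s: 29.7
tcp_pos: [0.4609, -0.2632, 0.0594]
ee_rot: [-2.918, 1.569, 2.901]
wrist_force: [0.4, -0.2, -0.0]
opening: 0.0328
```

Call:
send_rows --motion '[{"dp": [0.01,0,0.02],"yaw": 0.06,"claw": -1},{"dp": [0.04,0,0.03],"yaw": 0.2,"claw": -1},{"dp": [0.08,0.001,0.03],"yaw": 0.35,"claw": -1},{"dp": [0.12,0.002,0.03],"yaw": 0.5,"claw": -1},{"dp": [0.15,0.002,0.03],"yaw": 0.6,"claw": -1},{"dp": [0.171,0.002,0.03],"yaw": 0.64,"claw": -1},{"dp": [0.171,0.002,0.03],"yaw": 0.64,"claw": -1},{"dp": [0.171,0.002,0.03],"yaw": 0.64,"claw": -1}]'

```text
time_s: 30.7
tcp_pos: [0.6312, -0.2618, 0.089]
ee_rot: [3.119, 1.57, -2.99]
wrist_force: [0.0, -0.4, -0.8]
opening: 0.0329
```

Run:
```python
from h import *
for i in range(4): robot.grab_frame('side')
p=snap('wrist','w7.png',scale=1.5);s=robot.observe();print(s['tcp_pos'],np.degrees(s['ee_rot'][2]-s['ee_rot'][0]))
np.save('w7.npy',p['view'])
t=s['tcp_pos'].copy();t[2]+=.019;print(np.array(proj(p,t))*1.5)
```

```text
[ 0.63195838 -0.26160079  0.08901085] 10.035863267642851
[391.03306231 392.64451458]
```

View pics/w7.png

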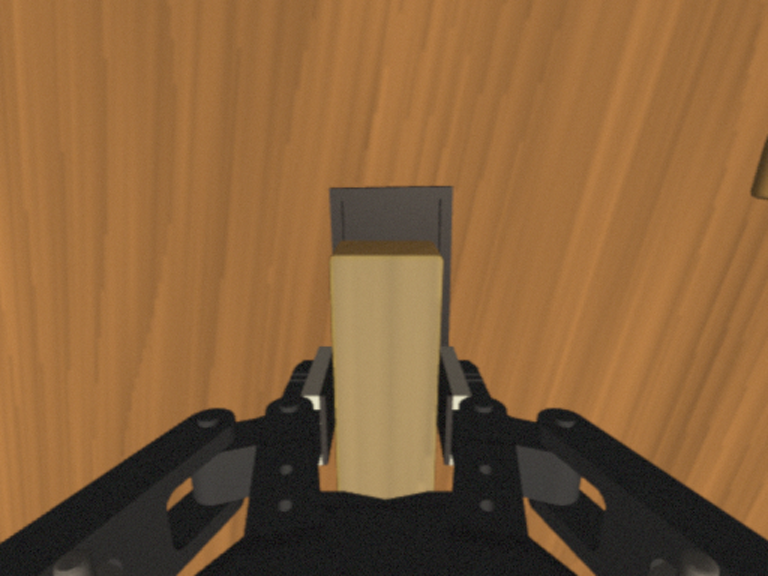

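The blank is parallel to the tray. The tray's edge corners are at (331,187) and (452,187), and the blank's top edge runs from (331,255) to (442,255).

Run:
```python
from v import *
W=dict(W1);W['view']=np.load('w7.npy')
for n,a,b,z,h in(('TO',(331,187),(452,187),.01,.059),('WB',(331,255),(442,255),.1075,.045)):
    A=atz(W,a[0]/1.5,a[1]/1.5,z);B=atz(W,b[0]/1.5,b[1]/1.5,z);d=B-A;u=d/np.linalg.norm(d)
    print(n,np.hypot(*d[:2]),np.degrees(np.arctan2(d[1],d[0])),((A+B)/2+h*np.array([u[1],-u[0],0]))[:2],((A+B)/2+h*np.array([-u[1],u[0],0]))[:2])
```

```text
TO 0.06041874100701113 9.971251008946572 [ 0.63296635 -0.26114909] [ 0.61253417 -0.14493151]
WB 0.03244549107350634 9.986321475008802 [ 0.63055977 -0.26213234] [ 0.6149526  -0.17349591]
```

Call:
send_rows --motion '[{"dp": [0.002,0.001,-0.02],"yaw": 0,"claw": -1},{"dp": [0.002,0.001,-0.038],"yaw": 0,"claw": -1},{"dp": [0.002,0.001,-0.052],"yaw": 0,"claw": -1},{"dp": [0.002,0.001,-0.062],"yaw": 0,"claw": -1},{"dp": [0.002,0.001,-0.068],"yaw": 0,"claw": -1},{"dp": [0.002,0.001,-0.072],"yaw": 0,"claw": -1},{"dp": [0.002,0.001,-0.072],"yaw": 0,"claw": -1},{"dp": [0.002,0.001,-0.072],"yaw": 0,"claw": -1}]'

```text
time_s: 31.95
tcp_pos: [0.635, -0.2607, 0.0174]
ee_rot: [-0.445, 1.57, -0.269]
wrist_force: [-0.8, 0.6, -0.1]
opening: 0.0331
```

Call:
send_rows --motion '[{"dp": [0,0,-0.001],"yaw": 0,"claw": -1},{"dp": [0,0,-0.002],"yaw": 0,"claw": -1},{"dp": [0,0,-0.003],"yaw": 0,"claw": -1},{"dp": [0,0,-0.004],"yaw": 0,"claw": -1},{"dp": [0,0,-0.0045],"yaw": 0,"claw": -1},{"dp": [0,0,-0.0045],"yaw": 0,"claw": -1},{"dp": [0,0,-0.0045],"yaw": 0,"claw": -1},{"dp": [0,0,-0.0045],"yaw": 0,"claw": -1}]'

```text
time_s: 32.95
tcp_pos: [0.6346, -0.2605, 0.0132]
ee_rot: [1.091, 1.57, 1.267]
wrist_force: [-2.1, 1.2, 5.5]
opening: 0.0334
```

Contact. I'll release and rise, then move back over the middle so the outer cameras can see.

Call:
send_rows --motion '[{"dp": [0,0,0.001],"yaw": 0,"claw": -0.1},{"dp": [0,0,0.001],"yaw": 0,"claw": 0.1},{"dp": [0,0,0.001],"yaw": 0,"claw": 0.2},{"dp": [0,0,0.01],"yaw": 0,"claw": 0.2},{"dp": [0,0,0.04],"yaw": 0,"claw": 0.3},{"dp": [0,0,0.09],"yaw": 0,"claw": 1},{"dp": [0,0,0.15],"yaw": 0,"claw": 1},{"dp": [0,0,0.21],"yaw": 0,"claw": 1}]'

```text
time_s: 33.95
tcp_pos: [0.6343, -0.2606, 0.2248]
ee_rot: [-0.602, 1.57, -0.427]
wrist_force: [1.9, -0.0, -0.2]
opening: 0.0852
```

Call:
send_rows --motion '[{"dp": [-0.02,0.04,0.03],"yaw": 0,"claw": 1},{"dp": [-0.04,0.09,0.06],"yaw": 0,"claw": 1},{"dp": [-0.06,0.14,0.09],"yaw": 0,"claw": 1},{"dp": [-0.08,0.19,0.12],"yaw": 0,"claw": 1},{"dp": [-0.1,0.23,0.14],"yaw": 0,"claw": 1},{"dp": [-0.1,0.25,0.15],"yaw": 0,"claw": 1},{"dp": [-0.1,0.25,0.15],"yaw": 0,"claw": 1},{"dp": [-0.1,0.25,0.15],"yaw": 0,"claw": 1}]'

```text
time_s: 34.95
tcp_pos: [0.5343, -0.012, 0.3721]
ee_rot: [-2.417, 1.57, -2.243]
wrist_force: [0.1, 0.5, -0.7]
opening: 0.0851
```

Run:
```python
from h import *
snap('wrist','w8.png',scale=1.5)
a=robot.grab_frame('top')[:,:,::-1][110:300,110:440];b=robot.grab_frame('side')[:,:,::-1][100:384,120:400]
b=cv2.resize(b,None,fx=2,fy=2,interpolation=3)
cv2.imwrite('pics/t8.png',cv2.resize(a,None,fx=2.4,fy=2.4,interpolation=3));cv2.imwrite('pics/s8.png',b)
```

```text
(no output)
```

View pics/t8.png

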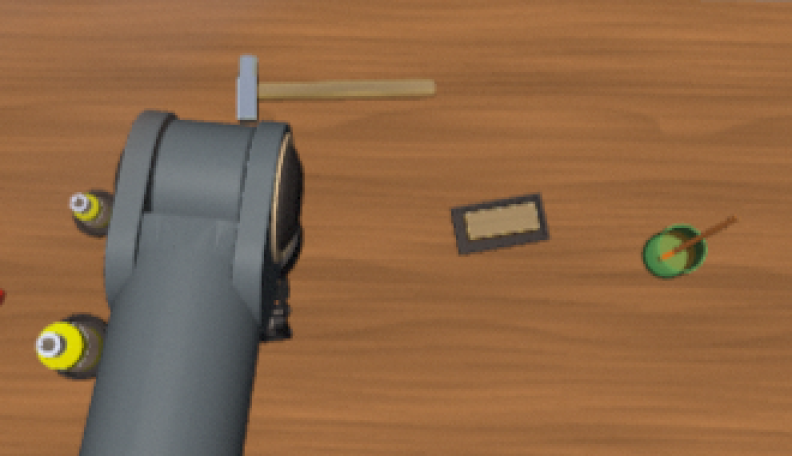

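View pics/s8.png

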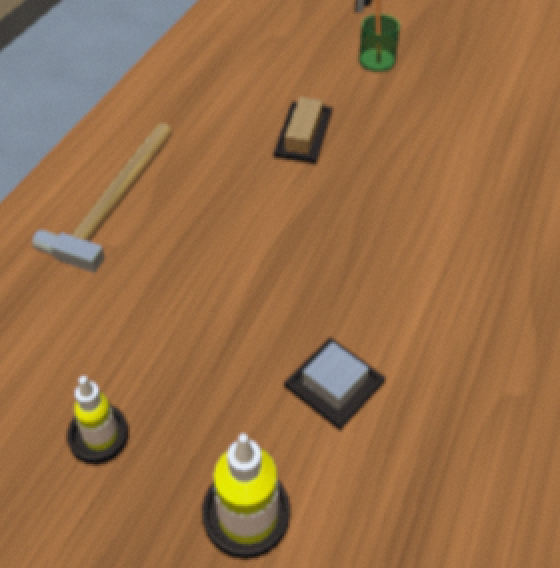

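View pics/w8.png

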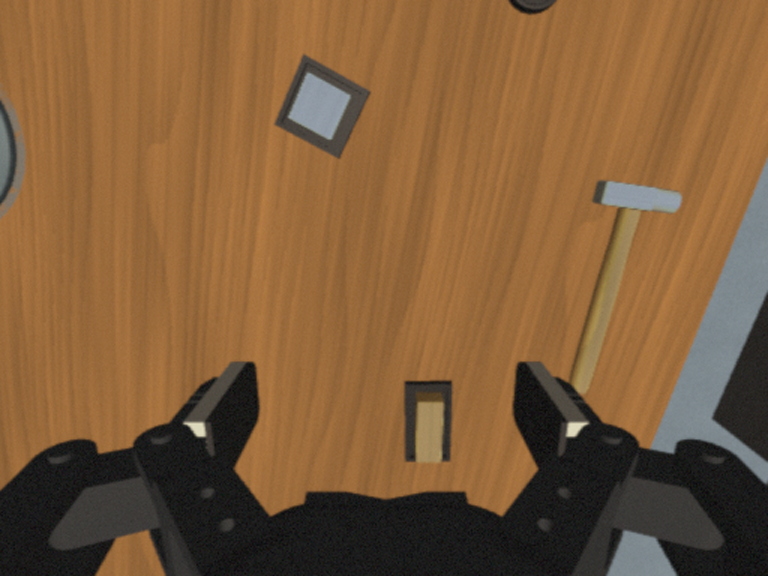

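All three views show the four pieces inside their rims, with both bottles upright and the hammer and jar where they were. I'm handing in.

```bash
python3 -c "
from workcell import robot
robot.hand_in();print(robot.observe()['time_s'])"
```

```text
the job is handed in; nothing more can be done
the job is handed in; nothing more can be done
```

I placed all four pieces in their matching holders, in the order you listed, and handed the job in at about 35 s of the 96 s allowed. Each piece was lowered until the wrist felt contact with the holder floor (4–10 N), then released slowly.

- **Final views (top, side and wrist):** both bottles stand upright in their cups. The block and the blank lie inside their tray rims, and the hammer and jar look unmoved.
- **Limits:** the wrist force readings stayed at about 10 N or less, against the 120 N limit. No piece tipped, slipped or dropped.
- **Disagreements:** the different views put a place 1–8 mm apart. The largest gap was between the top and side views with heights assumed. I settled each one with a close wrist view before placing. I did not measure the final resting heights; they rest on the contact force and the tool height at release, which matched a 4 mm floor.

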